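# Switch on the workshop dust extractor at its guarded toggle

## Robot

A 6-joint arm with a two-finger parallel gripper is mounted at the origin on the work surface. World frame = base frame: x ahead of the robot, y to its left, z up, the work surface at z = 0. Lengths are in m, angles in rad, forces in N, time in s.
With the tool pointing down it reaches from about 0.275 to 1 m from the base axis. Payload 8.4 kg.
Tool frame: the origin (TCP) lies midway between the tips of the shut fingers; the grasp point (between the pads) lies 19 mm behind it; z points along the fingers, y is the direction in which the jaws open and shut (so a half turn about z gives the same grasp; the last joint's range is limited). The gripper opens to 85 mm and grips with 20 to 120 N. Pads are 22 mm wide; open, the fingers measure 114 mm over their backs; the gripper's body (76 mm by 85 mm) begins 54 mm behind the grasp point. The pads swing forward as they close: fully open they stand 13 mm farther back than shut.
Start: joints at [-1.276, 0.353, 1.633, -0, 1.155, -0.002], TCP at [0.183, -0.598, 0.231] pointing down, gripper open.
Joint ranges: [-2.63, 2.63], [-0.92, 2.1], [0.06, 2.66], [-1.3, 4.44], [0, 2.69], [-3.02, 3.02]. Speed limits (rad/s): [2.22, 2.22, 2.79, 3.14, 3.14, 3.14].

## Interface

Orientations are given as a rotation vector (axis times angle).
In Python, from cell import * gives the robot as it stands.
- The arm moves only by the shell command python3 -m pendant 'ROWS'. ROWS is JSON, one flat list of numbers, 5 for each row, row after row: the opening, from -1 (shut) to 1 (fully open), then the shift along the tool's x, y, z in mm, then the turn about the tool's z in degrees. In form: [gripper, x, y, z, spin, gripper, x, y, z, spin, ...]. A call has 1 to 8 rows; each row shifts and turns the commanded pose from where the row before left it, along the tool's axes as they then stand; what a row does not reach is not made up. A row lasts 1/12 s, in which the tool goes at most 41.7 mm and 7.16 degrees, less where a joint would pass 70% of its speed; a pose out of reach is approached as far as the arm can. A call is refused whole if a number of a shift passes 41.7 or a number of a turn 7.16, either way. A call with a gripper value outside its range is refused whole. The fingers move at their own pace and stop on an object; the grip force is fixed at half the most. Time passes only in rows, so rows that do not move let the fingers close. It gives the time, the measured TCP pose, the force and the opening at its end, in the units of the state.
- sense(): the state, without advancing time (a new reading comes with each control period).
- read_camera(name): name is "scene" or "top" or "wrist"; returns the picture (400x640x3 uint8, red, green, blue); there is no depth.
- calibration(name): a dict with "K" (3x3 intrinsics, pixels), "distortion" ([k1, k2, p1, p2, k3] as OpenCV has them; the pictures are not rectified), "R" (3x3) and "t" (3): a world point X has camera coordinates R X + t; the wrist camera has in their place "mount" (4x4, takes a point from camera to tool coordinates, whose origin is the TCP and whose axes are the flange's). Camera axes: x right, y down, z forward; pixel columns grow to the right and rows downward; lengths in m; the calibration is good to about 2 mm. A picture is of the moment at which its call begins: read the wrist's pose just before it. calibration takes no time and is no camera call.
- sign_off(): hands the job in, once; it reports no verdict.
The state is a dict: "time": time; "joint_positions": joint angles; "joint_vel": joint speeds; "tau": joint torques, N m; "eef_pos": TCP position; "ee_rot": TCP orientation; "wrist_force": force on the tool from outside, world axes, zero at the start; "ft_torque": the same for the moment, N m; "finger_gap": finger opening in m.
Only numpy, scipy, OpenCV 4.12 (cv2) and the standard library are available. Lean on these libraries where they do the work, as an engineer would, in place of code of your own. Each camera call takes 0.05 s, during which the arm holds its last target. There are 200 camera calls.

## Task

Start the dust extractor from the green switch box on the bench: swing its hinged guard cover up until it stays open, flip the toggle under it over to the side away from the robot, then tip the cover back so that it drops fully shut. Leave the things lying around the box where they are.

Things in the scene. Friction and masses are not known exactly. Their poses are not given: they have to be found in the camera images.
- switch_box: Green metal box fixed to the bench, 156 (x) by 110 (y) mm; floor panel 55 mm up. Origin on the bench under the toggle; +x is the box's back, away from the robot. 8 mm walls stand round the panel: sides and back up to z = 93 mm, front wall (x = -78 to -70) only to z = 79 mm, back wall x = 48 to 56. Clear width inside 94 mm. Box turned up to 0.3 rad about z.
- cover_lip (a point): Middle of the cover's front edge, half-way through its thickness. Cover: flat grey steel frame with clear pane, 110 mm wide, 5 mm thick, 0.12 kg, lying on the walls, underside at z = 94 mm when shut. Its lip, 84 mm wide, overhangs the front wall by 34 mm, free underneath down to the bench. Shut, this point is at x = -112, z = 96.5 mm in the box's frame.
- cover_hinge (a point): Middle of the cover's hinge axis, which runs along the box's y at x = 70, z = 60 mm in the box's frame; the lip's edge goes round it on a radius of 186 mm.
- cover (a joint): Cover angle in rad: 0 shut (flat), growing as the lip swings up and back, to a stop at 1.0, where the cover still slopes over the toggle, so that the toggle is reached from the front with a leaning tool. Over-centre spring: below about 0.5 it falls shut by itself, above about 0.8 it swings to the stop and stays. Takes 1 to 2 N at the lip.
- toggle_tip (a point): Centre of the toggle's cross-bar tip (steel bar along y, 26 mm long, 10 mm thick). The bat turns about the y direction at x = 0, z = 63 mm of the box; this point lies 26 mm from that pivot: at x = -12, z = 86 mm when off, x = +12, z = 86 mm when on.
- toggle (a joint): Angle of the toggle in rad: 0 off (leaning to the front, -x of the box), 1.0 on (leaning to the back, +x). Snaps over centre at 0.5; takes 3 to 5 N at the tip, pushed in the box's +x.
- turned_bowl: Bystander: wooden bowl, 110 mm across, 45 mm high, to the box's left. Origin under its centre.
- blank: Bystander: wood block 110 x 60 x 60 mm, to the box's right beyond the gouge. Origin under its centre.
- gouge: Bystander: turning gouge 325 mm long, 30 mm high, lying to the box's right, roughly front to back. Origin under its ferrule, mid-length; x axis towards the blade.
Not all that is in view belongs to the job. Of the things that look like the switch_box, the largest one is meant.

How it is judged:
On the way, in this order (a step that is already met when the one before it is completed fails the run):
1. the cover is swung up and stays open, the toggle still off (value of joint cover above 0.85 rad and value of joint toggle below 0.3 rad), for 0.2 s.
2. the toggle is flipped on with the cover open (value of joint toggle above 0.85 rad and value of joint cover above 0.5 rad), for 0.1 s.
3. the cover has dropped shut over the toggle, which is still on (value of joint toggle above 0.85 rad and value of joint cover below 0.06 rad), for 0.2 s.
At the end, for the whole second after the job is handed in: The toggle is on (over 0.85 of its 1.0 rad), the cover is shut (under 0.06 rad), and bowl, block and gouge are within 20 mm of where they were (all of step 3 and distance of each of turned_bowl, blank, gouge from where it was at the start of the episode below 0.02 m); the robot touches nothing.
It fails at once if the bowl, the block or the gouge is moved by more than 30 mm (distance of any of turned_bowl, blank, gouge from where it was at the start of the episode above 0.03 m).
It also fails if it takes over 48 s, if anything falls off the work surface, if the arm or the gripper's body presses on something with over 40 N, if the wrist force passes 120 N, or if a joint passes its speed limit or range.

## Working session

There is one attempt and no reset: what is moved stays moved. The work goes in short steps, Python scripts to look and compute and a shell command to move; the robot and the scene stay as the last step left them, time stands still between calls to the robot, and variables do not carry over. Pictures are saved under pics/ and viewed, about 8 in all and at most 12, crops included, and the job is handed in when it is done.

```bash
mkdir -p pics; ls; python3 - <<'E'
from cell import *
import cv2,numpy as np
for n in ["scene","top"]:
    im=read_camera(n); cv2.imwrite(f"pics/{n}0.png",im[:,:,::-1])
    c=calibration(n); print(n,c)
print(calibration("wrist"))
print(sense())
E
```

```text
pics
scene {'K': array([[362.49648217,   0.        , 318.63017945],
       [  0.        , 362.49648217, 200.02520267],
       [  0.        ,   0.        ,   1.        ]]), 'distortion': array([0.00531898, 0.        , 0.        , 0.        , 0.        ]), 'R': array([[ 0.84172829,  0.53961524, -0.0175752 ],
       [ 0.34901815, -0.56868144, -0.74484075],
       [-0.41192211,  0.62081947, -0.66701077]]), 't': array([-0.50705787, -0.14744066,  1.08750592])}
top {'K': array([[372.43137862,   0.        , 321.45579554],
       [  0.        , 372.43137862, 201.8810114 ],
       [  0.        ,   0.        ,   1.        ]]), 'distortion': array([-0.02910496,  0.        ,  0.        ,  0.        ,  0.        ]), 'R': array([[-0.02062068, -0.99978216,  0.00322951],
       [-0.99366365,  0.0201373 , -0.11057591],
       [ 0.11048679, -0.0054892 , -0.99386243]]), 't': array([0.02292306, 0.58333623, 0.94369718])}
{'K': array([[341.70552541,   0.        , 318.1004941 ],
       [  0.        , 341.70552541, 201.60168957],
       [  0.        ,   0.        ,   1.        ]]), 'distortion': array([0.018
[... 399 characters left out ...]
e+00]])}
{'time': 0.1, 'joint_positions': array([-1.27637783e+00,  3.53617142e-01,  1.63407672e+00, -1.10062082e-05,
        1.15522161e+00, -2.35097772e-03]), 'joint_vel': array([-2.47713555e-03, -1.02411378e-03,  1.42839346e-04, -1.67232322e-03,
       -8.82300636e-05, -1.83021172e-03]), 'tau': array([-6.98554086e-04, -6.06356764e+01, -3.42819357e+01, -1.82513390e-04,
        3.92617163e-03,  5.72560623e-06]), 'eef_pos': array([ 0.18266644, -0.59724277,  0.23060562]), 'ee_rot': array([-3.10577626e+00, -4.64269247e-01,  3.17875965e-04]), 'wrist_force': array([ 0.34560501,  0.14499595, -0.73328207]), 'ft_torque': array([0.04811113, 0.08194041, 0.06004135]), 'finger_gap': 0.08496343132668267}
```

View pics/scene0.png

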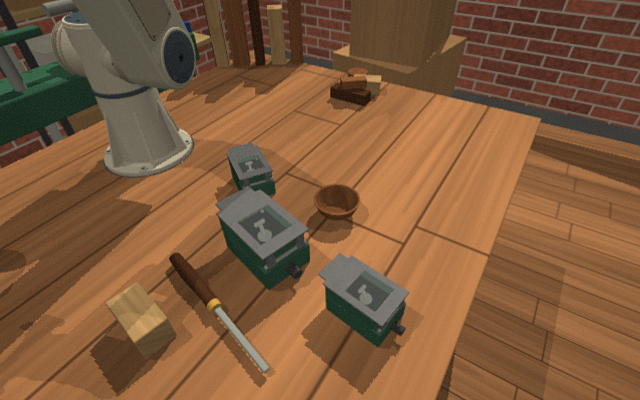

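View pics/top0.png

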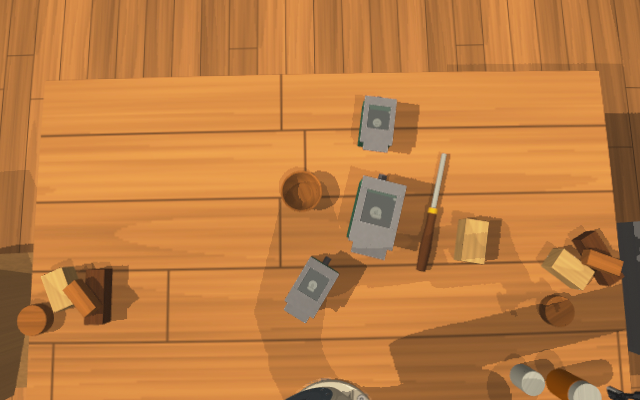

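The scene has three green boxes, at top-view pixels (377,122), (377,215) and (312,288). The middle one at (377,215) is the largest, and it has the bowl on its left and the gouge and block on its right, so it fits the description. I'll confirm it in a crop and measure the cover.

```bash
cat > h.py <<'E'
import numpy as np,cv2
from cell import *
from scipy.spatial.transform import Rotation as Rn
def cam(n):
    c=calibration(n); K,d=c["K"],np.array(c["distortion"])
    if n=="wrist":
        s=sense(); T=np.eye(4);T[:3,:3]=Rn.from_rotvec(s["ee_rot"]).as_matrix();T[:3,3]=s["eef_pos"]
        M=T@c["mount"]; R=M[:3,:3].T; t=-R@M[:3,3]
    else: R,t=c["R"],c["t"]
    return K,d,R,t
def toplane(C,px,z):
    K,d,R,t=C; p=cv2.undistortPoints(np.array(px,float).reshape(-1,1,2),K,d).reshape(-1,2)
    r=np.c_[p,np.ones(len(p))]@R; o=-R.T@t
    return o+r*((z-o[2])/r[:,2])[:,None]
def proj(C,X):
    K,d,R,t=C
    return cv2.projectPoints(np.array(X,float).reshape(-1,3),cv2.Rodrigues(R)[0],t,K,d)[0].reshape(-1,2)
def save(n,im,box,k):
    a,b,c,d=box; cv2.imwrite("pics/"+n,cv2.resize(im[b:d,a:c],None,fx=k,fy=k,interpolation=cv2.INTER_CUBIC)[:,:,::-1])
E
python3 - <<'E'
from h import *
C=cam("top"); im=cv2.imread("pics/top0.png")[:,:,::-1].copy()
hsv=cv2.cvtColor(im,cv2.COLOR_RGB2HSV)
m=((hsv[...,1]<60)&(hsv[...,2]>80)).astype(np.uint8)
cs,_=cv2.findContours(m,cv2.RETR_EXTERNAL,cv2.CHAIN_APPROX_NONE)
for c in cs:
    if cv2.contourArea(c)<300: continue
    X=toplane(C,c.reshape(-1,2),.099)[:,:2].astype(np.float32)
    r=cv2.minAreaRect(X); print(cv2.boundingRect(c),np.round(r[0],3),np.round(r[1],3),round(r[2],1))
save("c1.png",im,(270,140,490,290),3)
E
```

```text
(569, 381, 32, 19) [ 0.116 -0.602] [0.076 0.041] 87.4
(511, 364, 34, 32) [ 0.145 -0.464] [0.086 0.055] 57.8
(284, 257, 55, 66) [0.365 0.044] [0.08 0.14] 57.8
(348, 175, 58, 85) [ 0.542 -0.122] [0.11 0.2 ] 74.8
(360, 96, 37, 56) [ 0.771 -0.133] [0.082 0.139] 81.6
```

View pics/c1.png

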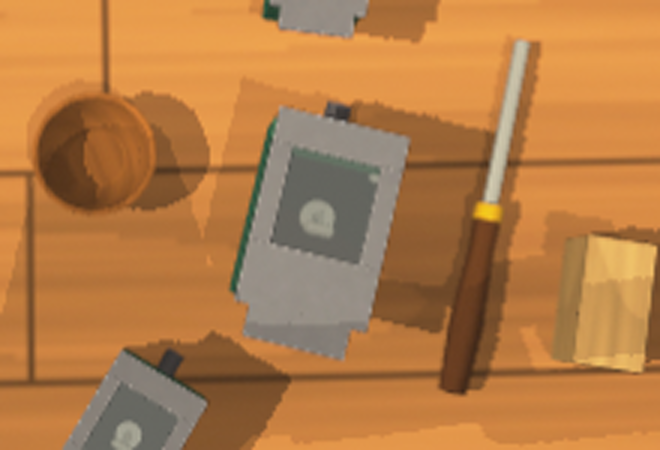

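The crop shows the largest box: cover between crop pixels (233,105) and (410,360), lip at its bottom (~(295,342)), toggle at (318,218), bowl on the left, gouge and block on the right. I'll fix its frame now and check it against the scene view.

```bash
cat >> h.py <<'E'
def box():
    o=np.array(B[:2]);c,s=np.cos(B[2]),np.sin(B[2]);return o,np.array([[c,-s],[s,c]])
def b2w(P):
    o,R=box();P=np.atleast_2d(P).astype(float);return np.c_[P[:,:2]/1e3@R.T+o,P[:,2]/1e3]
def w2b(X):
    o,R=box();X=np.atleast_2d(X);return np.c_[(X[:,:2]-o)@R,X[:,2]]*1e3
B=(0.5535,-0.1250,-0.265)
E
python3 - <<'E'
from h import *
pts=[[-112,-42,99],[-112,42,99],[-78,55,99],[-78,-55,99],[78,55,0],[78,-55,0],[-78,-55,0],[-12,0,86],[56,-55,99],[56,55,99],[88,0,99]]
ims=[]
for n in["top","scene"]:
    C=cam(n);im=cv2.imread(f"pics/{n}0.png");p=proj(C,b2w(pts))
    c=p.mean(0).astype(int);x0,y0=c-[65,65];k=5
    cr=cv2.resize(im[y0:y0+130,x0:x0+130],None,fx=k,fy=k,interpolation=cv2.INTER_CUBIC)
    for i,q in enumerate(p):
        u=tuple(int(v) for v in (q-[x0,y0]+.5)*k);cv2.circle(cr,u,4,(0,0,255),1);cv2.putText(cr,str(i),u,0,.5,(255,0,0),1)
    ims.append(cv2.resize(cr,(400,400)))
cv2.imwrite("pics/ov.png",np.hstack(ims))
s=sense();print(w2b(s["eef_pos"]))
E
```

```text
[[-234.20392996 -552.8826995   230.60561703]]
```

View pics/ov.png

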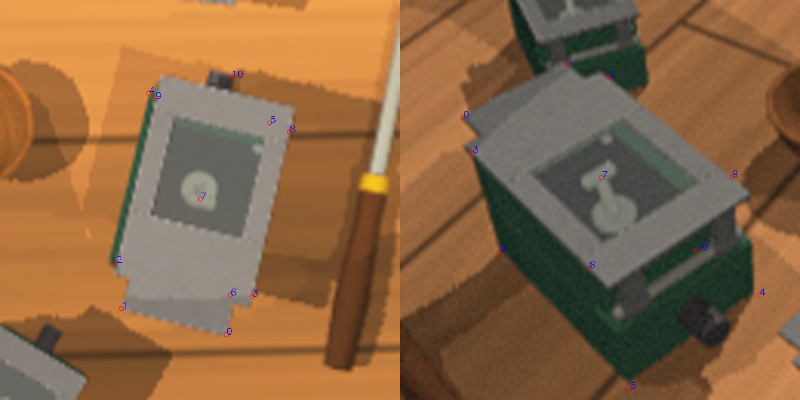

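The projected corners land on the lip, wall and toggle in both views, good to about 2 mm. I'll close the fingers, spin so that tool y runs along the box's +x (tool x along its +y), and go to a point in front of the lip.

```bash
cat > st.py <<'E'
from h import *
s=sense();R=Rn.from_rotvec(s["ee_rot"]).as_matrix()
y=R[:,1];print("t",round(s["time"],2),"box xyz",np.round(w2b(s["eef_pos"])[0],1),"tool y rel box deg",round(np.degrees(np.arctan2(y[1],y[0])-B[2]),1),"F box",np.round(np.r_[box()[1].T@s["wrist_force"][:2],s["wrist_force"][2]],1),"gap",round(s["finger_gap"]*1e3,1))
E
python3 -m pendant '[-1,0,0,0,-7.1,-1,0,0,0,-7.1,-1,0,0,0,-7.1,-1,0,0,0,-7.1,-1,0,0,0,-7.1,-1,0,0,0,-7.1,-1,0,0,0,-7.1,-1,0,0,0,-7.1]'
python3 -m pendant '[-1,0,0,0,-1,-1,39,5,0,0,-1,39,5,0,0,-1,39,5,0,0,-1,39,5,0,0,-1,39,5,0,0,-1,39,5,0,0,-1,39,5,0,0]'; python3 st.py
```

```text
time: 0.77
eef_pos: [0.1827, -0.5974, 0.2309]
ee_rot: [-2.506, -1.894, -0.0]
wrist_force: [0.5, 0.6, 0.0]
finger_gap: 0.0
time: 1.43
eef_pos: [0.2883, -0.3416, 0.2312]
ee_rot: [-2.5, -1.903, -0.0]
wrist_force: [1.4, -0.1, 0.2]
finger_gap: 0.0004
t 1.43 box xyz [-199.2 -278.5  231.2] tool y rel box deg -0.3 F box [1.4 0.2 0.2] gap 0.4
```

```bash
python3 -m pendant '[-1,40,5,0,0,-1,40,5,0,0,-1,40,5,0,0,-1,40,5,0,0,-1,40,5,0,0,-1,40,5,0,0,-1,38,5,0,0,-1,0,0,0,0]'; python3 -m pendant '[-1,0,0,36,0,-1,0,0,36,0,-1,0,0,36,0,-1,0,0,36,0,-1,0,0,0,0]'; python3 st.py
python3 - <<'E'
from h import *
im=read_camera("scene"); save("s1.png",im,(150,60,350,300),2.5)
E
```

```text
time: 2.1
eef_pos: [0.3967, -0.079, 0.2315]
ee_rot: [-2.494, -1.909, -0.004]
wrist_force: [-0.9, -0.6, -0.2]
finger_gap: 0.0001
time: 2.52
eef_pos: [0.3904, -0.0835, 0.0823]
ee_rot: [-2.492, -1.9, 0.01]
wrist_force: [-2.0, -0.2, 0.1]
finger_gap: -0.0002
t 2.52 box xyz [-168.2   -2.6   82.3] tool y rel box deg -0.2 F box [-1.9 -0.7  0.1] gap -0.2
```

View pics/s1.png

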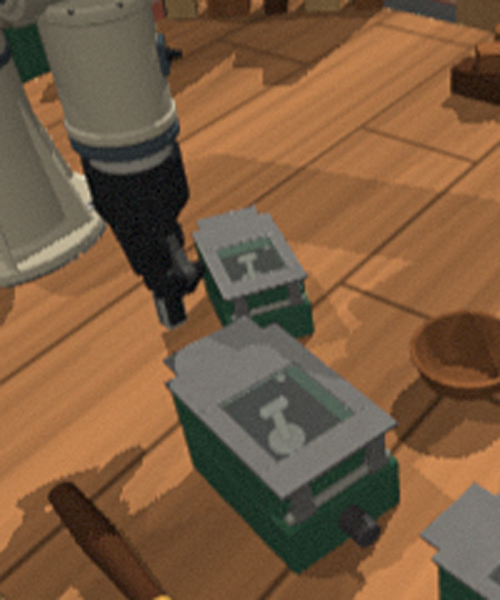

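The view shows the closed fingers (tips ~(175,320) in the crop) right in front of the lip, clear of the small box. I'll advance gently until contact.

```bash
python3 -m pendant '[-1,0,0,0,0,-1,0,0,0,0]' >/dev/null; python3 st.py;  python3 -m pendant '[-1,0,8,0,0,-1,0,8,0,0,-1,0,5,0,0,-1,0,0,0,0,-1,0,0,0,0]' >/dev/null; python3 st.py
```

```text
t 2.73 box xyz [-162.4   -2.3   89.1] tool y rel box deg -0.1 F box [-0.1  0.1  0.7] gap -0.1
t 3.15 box xyz [-142.2   -2.3   87.7] tool y rel box deg -0.0 F box [-0.6  0.3  0.9] gap -0.1
```

```bash
for i in 1; do python3 -m pendant '[-1,0,4,0,0,-1,0,4,0,0,-1,0,0,0,0]' >/dev/null; python3 st.py; python3 -m pendant '[-1,0,4,0,0,-1,0,0,0,0]' >/dev/null; python3 st.py; python3 -m pendant '[-1,0,4,0,0,-1,0,0,0,0]' >/dev/null; python3 st.py; done
```

```text
t 3.4 box xyz [-133.9   -2.3   87.4] tool y rel box deg -0.0 F box [ 0.5  0.4 -0. ] gap -0.2
t 3.57 box xyz [-130.2   -2.3   87.3] tool y rel box deg -0.0 F box [0.4 0.2 0.6] gap 0.0
t 3.73 box xyz [-127.7   -2.3   87. ] tool y rel box deg -0.0 F box [-2.4 -0.5  1.1] gap -0.5
```

Contact is at X≈-128, as predicted. I'll press a little more and raise along the arc.

```bash
python3 -m pendant '[-1,0,3,0,0,-1,0,0,0,0]' >/dev/null; python3 st.py; python3 -m pendant '[-1,0,1,-4,0,-1,0,1,-4,0,-1,0,0,0,0]' >/dev/null; python3 st.py;
```

```text
t 3.9 box xyz [-127.4   -2.4   86.5] tool y rel box deg -0.0 F box [-11.2   1.1   7.9] gap 0.1
t 4.15 box xyz [-125.6   -2.4   94.6] tool y rel box deg -0.0 F box [-10.9   0.1   1.6] gap -0.1
```

```bash
python3 -m pendant '[-1,0,2,-6,0,-1,0,2,-6,0,-1,0,0,0,0]' >/dev/null; python3 st.py; python3 - <<'E'
from h import *
im=read_camera("scene"); save("s2.png",im,(190,150,330,290),4)
E
```

```text
t 4.4 box xyz [-122.    -2.4  106.8] tool y rel box deg -0.0 F box [-12.7   0.5   4. ] gap 0.1
```

View pics/s2.png

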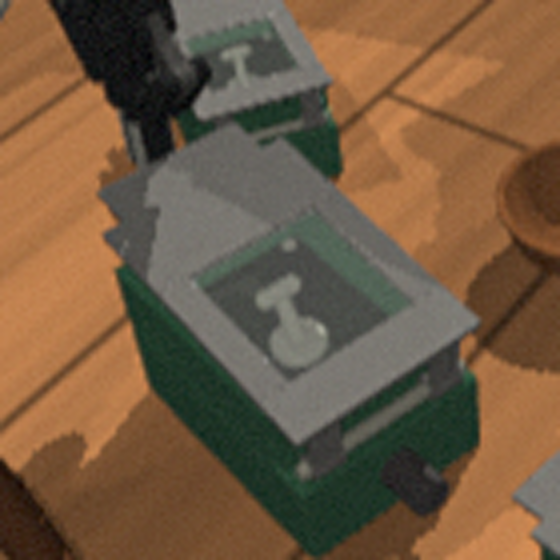

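The cover's front edge has lifted off the wall (gap at about (120,250) in the crop), and the pose matches the lip's arc. I'll keep following the arc.

```bash
python3 -m pendant '[-1,0,3,-8,0,-1,0,3,-8,0,-1,0,4,-8,0,-1,0,4,-8,0,-1,0,0,0,0]' >/dev/null; python3 st.py;python3 -m pendant '[-1,0,5,-8,0,-1,0,5,-8,0,-1,0,6,-7,0,-1,0,6,-7,0,-1,0,0,0,0]' >/dev/null; python3 st.py
```

```text
t 4.87 box xyz [-107.6   -2.4  139.4] tool y rel box deg -0.0 F box [-15.2   0.3   7.7] gap 0.1
t 5.28 box xyz [-86.3  -2.4 169.8] tool y rel box deg -0.0 F box [-23.3   0.3  19.2] gap -0.1
```

The tool is being pushed up by the lip, so I'm pushing in too much. I'll raise more and push less.

```bash
python3 -m pendant '[-1,0,0,-5,0,-1,0,2,-6,0,-1,0,0,0,0]' >/dev/null; python3 st.py; python3 -m pendant '[-1,0,5,-8,0,-1,0,5,-8,0,-1,0,0,0,0]' >/dev/null; python3 st.py
```

```text
t 5.53 box xyz [-78.6  -2.3 181.5] tool y rel box deg -0.0 F box [-3.2 -0.2  2.9] gap 0.3
t 5.78 box xyz [-67.2  -2.2 198.2] tool y rel box deg -0.0 F box [ 1.1  0.8 -0.3] gap 0.2
```

```bash
python3 -m pendant '[-1,0,0,8,0,-1,0,6,-3,0,-1,0,8,-6,0,-1,0,0,0,0]' >/dev/null; python3 st.py; python3 - <<'E'
from h import *
im=read_camera("scene"); save("s3.png",im,(150,90,350,290),3)
E
```

```text
t 6.12 box xyz [-53.7  -2.3 198.2] tool y rel box deg -0.0 F box [0.8 0.5 0.2] gap 0.0
```

View pics/s3.png

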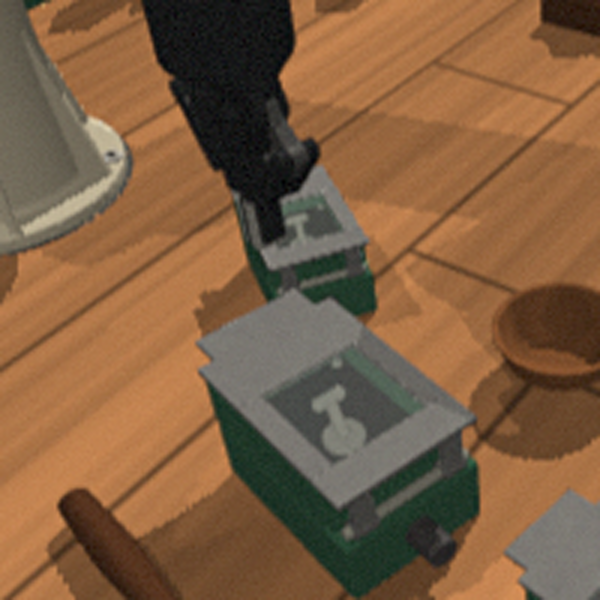

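The picture shows the cover shut again and the fingers above it: I rose past the lip on the last step. I'll retry with the lip 20 mm above the fingertips and track that margin at each step.

```bash
cat >> st.py <<'E'
x=w2b(s["eef_pos"])[0]; c=(70-(x[0]+15))/186
if abs(c)<1: ph=np.arccos(c); print("   if touching: theta",round(ph-.198,2),"lip above tip",round(60+186*np.sin(ph)-x[2],1))
E
python3 -m pendant '[-1,0,-35,0,0,-1,0,-35,0,0,-1,2,-28,0,0,-1,0,0,40,0,-1,0,0,40,0,-1,0,0,38,0,-1,0,0,0,0,-1,0,0,0,0]'>/dev/null;python3 st.py;  python3 -m pendant '[-1,0,0,4,0,-1,0,12,0,0,-1,0,8,0,0,-1,0,4,0,0,-1,0,0,0,0,-1,0,0,0,0]' >/dev/null; python3 st.py
```

```text
t 6.83 box xyz [-155.4   -0.4   78.4] tool y rel box deg -0.0 F box [ 0.3 -0.1  0.8] gap -0.1
t 7.33 box xyz [-128.5   -0.3   76.2] tool y rel box deg -0.0 F box [-0.3  0.2 -0.6] gap 0.1
   if touching: theta -0.03 lip above tip 14.3
```

```bash
python3 -m pendant '[-1,0,4,0,0,-1,0,1,-4,0,-1,0,1,-6,0,-1,0,2,-6,0,-1,0,0,0,0]' >/dev/null; python3 st.py; python3 -m pendant '[-1,0,3,-8,0,-1,0,3,-8,0,-1,0,0,0,0]' >/dev/null; python3 st.py; python3 -m pendant '[-1,0,3,-8,0,-1,0,4,-8,0,-1,0,0,0,0]' >/dev/null; python3 st.py
```

```text
t 7.75 box xyz [-124.1   -0.3   91.5] tool y rel box deg -0.0 F box [-7.4  0.3  1.1] gap 0.2
   if touching: theta 0.07 lip above tip 18.6
t 8.0 box xyz [-118.6   -0.3  107.7] tool y rel box deg -0.0 F box [-9.3  0.3  2.4] gap -0.5
   if touching: theta 0.17 lip above tip 19.1
t 8.25 box xyz [-111.3   -0.3  123.9] tool y rel box deg -0.0 F box [-10.9   0.4   5.3] gap -0.1
   if touching: theta 0.27 lip above tip 19.4
```

```bash
python3 -m pendant '[-1,0,3,-9,0,-1,0,4,-9,0,-1,0,0,0,0]' >/dev/null; python3 st.py; python3 -m pendant '[-1,0,4,-8,0,-1,0,5,-9,0,-1,0,0,0,0]' >/dev/null; python3 st.py
```

```text
t 8.5 box xyz [-100.6   -0.3  143.2] tool y rel box deg -0.0 F box [-6.8 -0.7  3.9] gap 0.2
   if touching: theta 0.38 lip above tip 18.7
t 8.75 box xyz [-90.2  -0.2 160.6] tool y rel box deg -0.0 F box [-3.8 -0.   2.4] gap 0.1
   if touching: theta 0.48 lip above tip 15.7
```

```bash
python3 -m pendant '[-1,0,6,-6,0,-1,0,7,-7,0,-1,0,0,0,0]' >/dev/null; python3 st.py; python3 -m pendant '[-1,0,7,-6,0,-1,0,7,-6,0,-1,0,0,0,0]' >/dev/null; python3 st.py
```

```text
t 9.0 box xyz [-77.2  -0.2 172.9] tool y rel box deg -0.0 F box [0.8 0.4 0.3] gap -0.1
   if touching: theta 0.58 lip above tip 18.0
t 9.25 box xyz [-63.3  -0.3 184.7] tool y rel box deg -0.0 F box [0.8 0.6 0.2] gap 0.2
   if touching: theta 0.68 lip above tip 18.9
```

```bash
python3 - <<'E'
from h import *
im=read_camera("scene"); save("s4.png",im,(150,90,350,290),3)
E
```

```text
(no output)
```

View pics/s4.png

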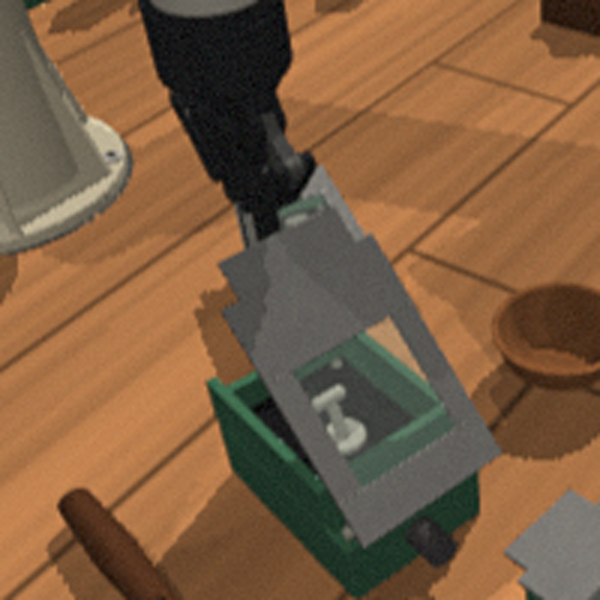

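The cover is well up and riding on the finger (lip at ~(290,240) in the crop). I'll continue past 0.8.

```bash
python3 -m pendant '[-1,0,7,-6,0,-1,0,7,-6,0,-1,0,0,0,0]' >/dev/null; python3 st.py; python3 -m pendant '[-1,0,8,-5,0,-1,0,8,-5,0,-1,0,8,-4,0,-1,0,0,0,0,-1,0,0,0,0,-1,0,0,0,0]' >/dev/null; python3 st.py
python3 - <<'E'
from h import *
im=read_camera("scene"); save("s5.png",im,(150,90,350,290),3)
C=cam("scene")
for th in(.7,.85,1.0):
    ph=.198+th;e=[70-186*np.cos(ph),60+186*np.sin(ph)]
    # lip corners, mid-thickness
    print(th,np.round((proj(C,b2w([[e[0],-42,e[1]],[e[0],42,e[1]]]))-[150,90])*3))
E
```

```text
t 9.55 box xyz [-49.6  -0.2 196.7] tool y rel box deg -0.0 F box [0.5 0.4 0.8] gap -0.2
   if touching: theta 0.78 lip above tip 17.1
t 10.05 box xyz [-28.2  -0.3 209. ] tool y rel box deg -0.0 F box [-0.8  0.2  0.1] gap 0.2
   if touching: theta 0.91 lip above tip 17.4
0.7 [[214. 264.]
 [330. 208.]]
0.85 [[230. 261.]
 [348. 203.]]
1.0 [[250. 264.]
 [371. 204.]]
```

View pics/s5.png

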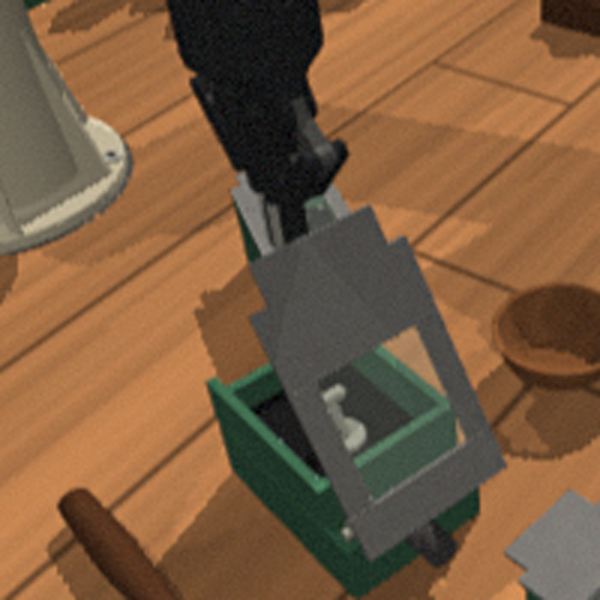

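The lip corners at (250,264) and (372,208) match the prediction for 1.0 rad, so the cover is at its stop. I'll back off, open the fingers, and lower the leading finger between the front wall and the toggle.

```bash
python3 -m pendant '[-1,0,-34,0,0,-1,0,-34,0,0,1,0,0,0,0,1,0,0,0,0,1,0,0,0,0,1,0,0,0,0,1,0,0,0,0,1,0,0,0,0]' >/dev/null; python3 st.py; python3 -m pendant '[1,0,0,30,0,1,0,0,30,0,1,0,0,30,0,1,0,0,0,0,1,0,0,0,0]' >/dev/null; python3 st.py
python3 - <<'E'
from h import *
im=read_camera("scene"); save("s6.png",im,(150,90,350,290),3)
E
```

```text
t 10.77 box xyz [-95.2  -0.3 209.2] tool y rel box deg -0.0 F box [ 0.6  0.5 -0.3] gap 72.0
   if touching: theta 0.43 lip above tip -39.6
t 11.18 box xyz [-96.7  -0.4 118.5] tool y rel box deg -0.0 F box [0.1 0.3 0.2] gap 85.2
   if touching: theta 0.42 lip above tip 49.2
```

View pics/s6.png

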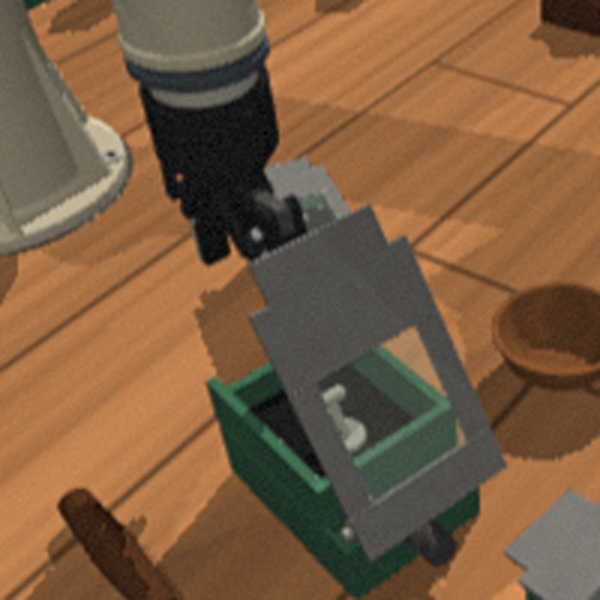

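The leading finger hangs behind the cover, with the open cover undisturbed. I'll lower it into the box and push to +x in small steps.

```bash
python3 -m pendant '[1,0,0,20,0,1,0,0,20,0,1,0,0,13,0,1,0,0,0,0,1,0,0,0,0]' >/dev/null; python3 st.py|head -1; python3 -m pendant '[1,0,8,0,0,1,0,8,0,0,1,0,0,0,0]' >/dev/null; python3 st.py|head -1;  python3 -m pendant '[1,0,5,0,0,1,0,0,0,0]' >/dev/null; python3 st.py|head -1
```

```text
t 11.65 box xyz [-94.9  -0.2  67.6] tool y rel box deg -0.0 F box [-0.2 -0.1 -0. ] gap 85.4
t 11.9 box xyz [-76.3  -0.2  67.9] tool y rel box deg -0.0 F box [0.6 0.5 0.3] gap 85.3
t 12.07 box xyz [-74.4  -0.3  66.7] tool y rel box deg -0.0 F box [-0.3  0.2 -0. ] gap 85.2
```

```bash
python3 -m pendant '[1,0,0,4,0,1,0,4,0,0,1,0,0,0,0]' >/dev/null; python3 st.py|head -1; python3 -m pendant '[1,0,4,0,0,1,0,0,0,0]' >/dev/null; python3 st.py|head -1;  python3 -m pendant '[1,0,4,0,0,1,0,0,0,0]' >/dev/null; python3 st.py|head -1; python3 -m pendant '[1,0,3,0,0,1,0,0,0,0]' >/dev/null; python3 st.py|head -1
```

```text
t 12.32 box xyz [-73.4  -0.4  61.9] tool y rel box deg -0.0 F box [-8.1  0.4  8.3] gap 85.3
t 12.48 box xyz [-67.7  -0.3  62.1] tool y rel box deg -0.0 F box [-2.9 -0.2  2. ] gap 85.2
t 12.65 box xyz [-61.8  -0.3  62.4] tool y rel box deg -0.0 F box [ 1.  -0.1 -0.4] gap 85.5
t 12.82 box xyz [-58.7  -0.3  62.4] tool y rel box deg -0.0 F box [-0.1 -0.7  0.7] gap 85.5
```

Resistance rose to 8 N and then vanished, so the toggle probably snapped over. I'll check its tip position numerically in the scene image.

```bash
cat > tog.py <<'E'
from h import *
C=cam("scene");im=read_camera("scene").astype(int)
for a in(-.48,0,.48):
    p=proj(C,b2w([26*np.sin(a),0,63+26*np.cos(a)]))[0];u,v=np.round(p).astype(int)
    print(a,np.round(p,1),"brightness",im[v-1:v+2,u-1:u+2].mean().round(), )
cr=im[205:245,245:275].astype(np.uint8);m=((cr.min(2)>115)&(cr.max(2)-cr.min(2)<40)).astype(np.uint8)
n,_,st,ce=cv2.connectedComponentsWithStats(m)
print([(tuple(st[i]),np.round(ce[i]+[245,205],1)) for i in range(1,n) if st[i,4]>5])
E
python3 tog.py; python3 - <<'E'
import cv2,numpy as np   # same test on the earlier frame (s5: crop x3 of (150,90))
im=cv2.resize(cv2.imread("pics/s5.png"),None,fx=1/3,fy=1/3,interpolation=cv2.INTER_AREA)
print("before",[im[v-91:v-88,u-151:u-148].mean().round() for u,v in ((261,222),)])
E
```

```text
-0.48 [260.  223.3] brightness 57.0
0 [263.3 225.4] brightness 56.0
0.48 [267.1 229.6] brightness 113.0
[((np.int32(17), np.int32(20), np.int32(10), np.int32(7), np.int32(27)), array([266.4, 228.1])), ((np.int32(20), np.int32(27), np.int32(7), np.int32(8), np.int32(33)), array([268. , 235.5]))]
before [np.float64(123.0)]
```

The bar's bright blob is now at (266,228), which is the "on" prediction (267,229.6), and the "off" spot has gone dark. I'll retreat, rise, close the fingers and go over to the back of the raised cover.

```bash
python3 -m pendant '[1,0,-22,0,0,1,0,-22,0,0,1,0,0,-40,0,1,0,0,-40,0,1,0,0,-40,0,1,0,0,-40,0,1,0,0,-40,0,-1,0,0,0,0]' >/dev/null; python3 st.py|head -1; python3 -m pendant '[-1,0,0,0,0,-1,0,0,0,0,-1,0,0,0,0,-1,0,0,0,0,-1,0,0,0,0,-1,0,0,0,0]' >/dev/null; python3 st.py|head -1; python3 tog.py
```

```text
t 13.53 box xyz [-9.99e+01 -1.00e-01  2.70e+02] tool y rel box deg -0.0 F box [ 1.2 -0.8  1.1] gap 75.4
t 14.03 box xyz [-104.3   -0.3  261.3] tool y rel box deg -0.0 F box [-0.5  0.4  0.9] gap 0.6
-0.48 [260.  223.3] brightness 55.0
0 [263.3 225.4] brightness 53.0
0.48 [267.1 229.6] brightness 114.0
[((np.int32(17), np.int32(20), np.int32(10), np.int32(7), np.int32(28)), array([266.4, 227.9])), ((np.int32(20), np.int32(26), np.int32(7), np.int32(9), np.int32(36)), array([268.1, 235. ]))]
```

```bash
python3 -m pendant '[-1,0,38,-2,0,-1,0,38,0,0,-1,0,38,0,0,-1,0,38,0,0,-1,0,0,0,0,-1,0,0,0,0]' >/dev/null; python3 st.py|head -1; python3 -m pendant '[-1,0,0,24,0,-1,0,0,24,0,-1,0,0,0,0,-1,0,0,0,0]' >/dev/null; python3 st.py|head -1;  python3 -m pendant '[-1,0,-8,0,0,-1,0,-8,0,0,-1,0,0,0,0]' >/dev/null; python3 st.py|head -1
```

```text
t 14.58 box xyz [ 49.3  -0.4 262.8] tool y rel box deg -0.0 F box [ 0.2 -0.5 -0.7] gap -0.2
t 14.92 box xyz [ 46.4  -0.4 215.5] tool y rel box deg -0.0 F box [ 0.2 -0.2  0.1] gap 0.0
t 15.17 box xyz [ 30.8  -0.3 217.7] tool y rel box deg -0.0 F box [ 0.2  0.5 -0.2] gap -0.2
```

```bash
python3 -m pendant '[-1,0,-8,3,0,-1,0,-8,3,0,-1,0,-8,4,0,-1,0,-8,4,0,-1,0,0,0,0]' >/dev/null; python3 st.py|head -1; python3 -m pendant '[-1,0,-9,6,0,-1,0,-9,7,0,-1,0,-9,7,0,-1,0,0,0,0]' >/dev/null; python3 st.py|head -1;  python3 -m pendant '[-1,0,-6,6,0,-1,0,-6,6,0,-1,0,-5,6,0,-1,0,-5,7,0,-1,0,0,0,0,-1,0,0,0,0]' >/dev/null; python3 st.py|head -1
```

```text
t 15.58 box xyz [ -2.4  -0.4 201.2] tool y rel box deg -0.0 F box [ 0.6 -0.9  0.4] gap 0.5
t 15.92 box xyz [-29.6  -0.4 180.5] tool y rel box deg -0.0 F box [ 0.  -0.4 -1. ] gap -0.0
t 16.42 box xyz [-49.3  -0.3 156.8] tool y rel box deg -0.0 F box [-0.4 -0.4  0.1] gap -0.4
```

```bash
python3 -m pendant '[-1,0,0,-30,0,-1,0,0,-40,0,-1,0,-40,-30,0,-1,0,-40,0,0,-1,0,-40,0,0,-1,0,-40,0,0,-1,0,0,0,0,-1,0,0,0,0]' >/dev/null; python3 st.py|head -1; python3 tog.py; python3 - <<'E'
from h import *
im=read_camera("scene"); save("s7.png",im,(150,90,350,290),3)
C=cam("scene")
for th in(0,.06,.3):
    ph=.198+th;e=[70-186*np.cos(ph),60+186*np.sin(ph)]
    print(th,np.round((proj(C,b2w([[e[0],-42,e[1]],[e[0],42,e[1]]]))-[150,90])*3))
E
```

```text
t 17.08 box xyz [-203.    -0.3  253. ] tool y rel box deg -0.0 F box [ 0.9 -0.5 -0.1] gap 0.0
-0.48 [260.  223.3] brightness 73.0
0 [263.3 225.4] brightness 72.0
0.48 [267.1 229.6] brightness 122.0
[((np.int32(17), np.int32(21), np.int32(10), np.int32(7), np.int32(31)), array([266.7, 228.7])), ((np.int32(13), np.int32(28), np.int32(9), np.int32(8), np.int32(23)), array([261.5, 237.3]))]
0 [[195. 344.]
 [296. 291.]]
0.06 [[194. 334.]
 [296. 281.]]
0.3 [[194. 299.]
 [300. 246.]]
```

View pics/s7.png

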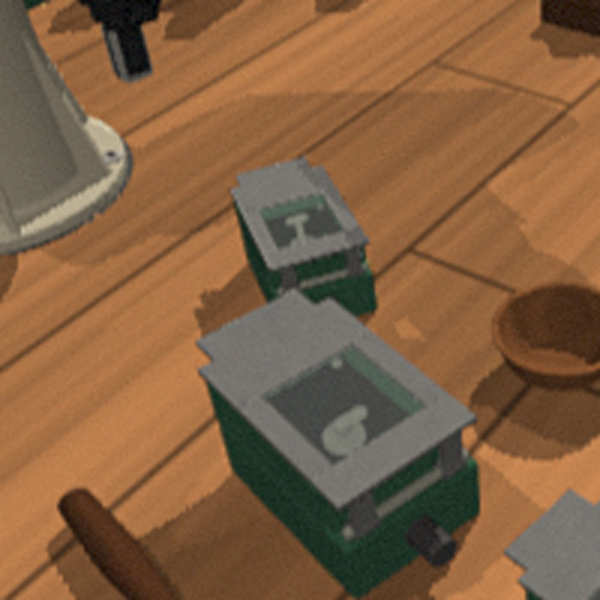

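The cover is shut: its lip corners are at (197,346) and (294,291), which matches 0 rad. The toggle bar leans to the back, and the arm is clear. I'll check numerically that the bystanders haven't moved, then hand in.

```bash
python3 - <<'E'
from h import *
a=cv2.imread("pics/scene0.png")[:,:,::-1].astype(int);b=read_camera("scene").astype(int)
d=np.abs(a-b).max(2)
for n,(x0,y0,x1,y1) in dict(bowl=(305,178,370,228),blank=(100,278,180,362),gouge=(160,248,275,378),cover_front=(215,190,260,225)).items():
    r=d[y0:y1,x0:x1];print(n,"changed px >40:",int((r>40).sum()),"of",r.size)
s=sense();print(s["time"],s["joint_vel"].round(3),s["wrist_force"].round(1))
sign_off()
E
```

```text
bowl changed px >40: 0 of 3250
blank changed px >40: 141 of 6720
gouge changed px >40: 0 of 14950
cover_front changed px >40: 16 of 1575
17.2333 [-0.001  0.016 -0.003  0.001  0.003 -0.002] [ 0.2 -0.4  0.3]
the job is handed in; nothing more can be done
```

The job is handed in at 17.2 s: the cover was swung open, the toggle flipped on, and the cover dropped shut again. `sign_off()` gave no verdict, so this rests on my own checks.

- **Opening:** I pushed and lifted the lip with the shut fingers. On the first try I rose past the lip and the cover fell shut again. The second try took it to its stop; the lip corners in the picture matched 1.0 rad.
- **Toggle:** I pushed it with the outside of the open leading finger. Resistance peaked at about 8 N, then it snapped over. Its bar sat at the predicted "on" position after the flip and again after the cover was shut.
- **Closing:** I tipped the cover from behind. Its lip corners in the last picture matched the shut position to about a pixel.
- **Bystanders:** the bowl and gouge areas showed no changed pixels. The block area had 141 of 6720 pixels changed. The arm never went near the block, so I take that to be the arm's moving shadow, but I did not check it separately.
- **Robot:** at hand-in it stood clear in the air, nearly still, with under 1 N at the wrist. The highest force I read on the way was about 30 N at the wrist.

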